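# Pack the acoustic measuring kit into its foam-lined case

### The job

Pack the four instruments lying on the bench back into the open case: each goes into the foam cutout made for its shape and size, sitting fully down on the cutout's floor and right way up, as it stands now. Set each one down rather than dropping it, and leave the sound level meter that is already packed as it lies.

Things in the scene. Friction and masses are not known exactly. Their poses are not given: they have to be found in the camera images.
- calibrator: Sound calibrator: an upright aluminium cylinder, 50 mm in diameter and 52 mm tall, with a dark round cavity in its top and a black band near its foot; about 0.2 kg. It stands loose on the bench. Origin: centre of its underside; z up along its axis.
- canister: Microphone canister: an upright slim cylinder, 32 mm in diameter and 54 mm tall, black below with a ribbed aluminium screw cap (shut; it does not come off); about 0.06 kg. It stands loose on the bench. Origin: centre of its underside; z up along its axis.
- rangefinder: Laser distance meter: a long narrow grey handset with display and keys on its top, 115 mm long (x), 42 mm wide (y), 28 mm high (z); about 0.13 kg. It lies loose on the bench, keys up. Origin: centre of its underside; either way round along x is right.
- preamp_box: Microphone preamplifier: a flat aluminium box 78 (x) x 60 (y) x 32 (z) mm with two 11 mm socket stubs sticking 14 mm out of its +x end, so 92 mm long overall; about 0.22 kg. It lies loose on the bench, small switch up. Origin: at the underside, middle of the overall length and width, so the box runs from x = -46 to +32 mm. Either way round along x is right.
- insert_big_round: Dark foam insert block, 139 (x) x 99 (y) x 36 mm, one of four set two by two on the 4 mm floor of the open case (top face 40 mm above the bench), fixed, all parallel. In the middle of its top: a round cutout 60 mm across, 20 mm deep, blue floor 16 mm above the origin, for the thick cylinder. Origin: centre of the underside, below the cutout's centre; z up.
- insert_small_round: Dark foam insert block, 139 (x) x 99 (y) x 36 mm, one of four set two by two on the 4 mm floor of the open case (top face 40 mm above the bench), fixed, all parallel. In the middle of its top: a round cutout 42 mm across, 20 mm deep, blue floor 16 mm above the origin, for the slim cylinder. Origin: centre of the underside, below the cutout's centre; z up.
- insert_long: Dark foam insert block, 139 (x) x 99 (y) x 36 mm, one of four set two by two on the 4 mm floor of the open case (top face 40 mm above the bench), fixed, all parallel. In the middle of its top: a long narrow cutout 125 (x) x 52 (y) mm, 12 mm deep, blue floor 24 mm above the origin, for the long handset. Origin: centre of the underside, below the cutout's centre; z up.
- insert_wide: Dark foam insert block, 139 (x) x 99 (y) x 36 mm, one of four set two by two on the 4 mm floor of the open case (top face 40 mm above the bench), fixed, all parallel. In the middle of its top: a wide cutout 102 (x) x 70 (y) mm, 14 mm deep, blue floor 22 mm above the origin, for the box with stubs. Origin: centre of the underside, below the cutout's centre; z up.
- sound_meter: Sound level meter, already packed: grey handset 196 (x) x 58 (y) x 28 mm, thin microphone at its +x end, loose in its own cutout along the hinge side of the case, 14 mm above the foam. It stays there. The fixed grey case is 290 x 300 mm, 40 mm high, its rim level with the foam; beyond the meter its lid lies open, flat, also 40 mm high. Origin: centre of the underside.

How it is judged:
By the outcome, as a careful person would: the job done as asked, in the order asked, and still so for the second after the job is handed in, with the robot touching nothing.
It also fails if it takes over 104 s, if anything falls off the work surface, if the arm or the gripper's body presses on something with over 40 N, if the wrist force passes 120 N, or if a joint passes its speed limit or range.

### The arm

A 6-joint arm with a two-finger parallel gripper is mounted at the origin on the work surface. World frame = base frame: x ahead of the robot, y to its left, z up, the work surface at z = 0. Lengths are in m, angles in rad, forces in N, time in s.
With the tool pointing down it reaches from about 0.425 to 0.95 m from the base axis. Payload 3.5 kg.
Tool frame: the origin (TCP) lies on the centre line of the jaws, within the pads' length; the fingertips stand 14 mm ahead of it and the grasp point (between the pads) lies 5 mm behind it (ctrl.finger_overhang is the distance from the TCP to the fingertips, in m); z points along the fingers, y is the line along which they close (so a half turn about z gives the same grasp; the last joint's range is limited). The gripper opens to 85 mm and grips with 20 to 120 N. Pads are 22 mm wide; open, the fingers measure 114 mm over their backs; the gripper's body (76 mm by 85 mm) begins 54 mm behind the grasp point. The pads swing forward as they close: fully open they stand 13 mm farther back than shut.
Start: joints at [-1.44, 0.286, 1.577, -0, 1.279, -0.15], TCP at [0.187, -0.649, 0.245] pointing down, gripper open.
Joint ranges: [-2.77, 2.77], [-0.9, 2.22], [0.21, 2.48], [-1.53, 4.67], [0.24, 2.81], [-2.84, 2.84]. Speed limits (rad/s): [2.79, 2.79, 3.14, 3.14, 3.14, 3.14].

### API

Orientations are given as a unit quaternion [x, y, z, w].
In Python, from plant import ctrl gives the robot as it stands.
- The arm moves only by the tool send_rows, never from a script. Its argument "moves" is text: rows parted by semicolons, each of 7 numbers parted by spaces: the turn, a rotation vector about the tool's x, y, z in units of 360 degrees (1.0 is 360 degrees), then the shift along the tool's x, y, z in units of 20 cm (1.0 is 20 cm), then the gripper's target within -1 to 1 (fully open at 1, half-way at 0, shut at -1). A call has 1 to 12 rows; each row is the pose to reach, as a shift and turn from the pose commanded when the call began, along the tool's axes at that moment, turning the shorter way round; what a row does not reach only later rows make up. A row lasts 1/8 s, in which the tool goes at most 62.5 mm and 10.7 degrees, less where a joint would pass 70% of its speed; a pose out of reach is approached as far as the arm can. A call with a number of a shift or a turn outside -1 to 1 is refused whole. A call with a gripper value outside its range is refused whole. The fingers move at their own pace and stop on an object; "newtons" is the grip in N (left out, the last holds). Time passes only in rows, so rows that repeat a pose let the fingers close. It gives the time, the measured TCP pose, the force, the opening and the grip force at its end, in the units of the state.
- ctrl.get_state(): the state, without advancing time (a new reading comes with each control period).
- ctrl.read_camera(name): name is "scene" or "top" or "wrist"; returns a dict with "image" (384x512x3 uint8, red, green, blue), "fovy" (degrees; the focal length in pixels is half the picture's height over the tangent of half this angle, whatever the lens; pixels are square), "cx", "cy" (the principal point, pixels), "extrinsics" (4x4, takes a point from camera to world coordinates). Camera axes: x right, y up, looking along -z (the intrinsics and any distortion apply to the point x, -y, -z); pixel columns grow to the right and rows downward; lengths in m; the calibration is good to about 2 mm. A picture is of the moment at which its call begins. There is no depth.
- ctrl.sign_off(): hands the job in; it is judged then, once.
The state is a dict: "time": time; "qpos": joint angles; "dq": joint speeds; "joint_efforts": joint torques, N m; "eef_pos": TCP position; "tcp_rot": TCP orientation; "contact_force": force on the tool from outside, world axes, zero at the start; "wrist_torque": the same for the moment, N m; "opening": opening from 0.0 (shut) to 1.0 (fully open); "finger_force": force on a finger pad.
Only numpy, scipy, OpenCV 4.12 (cv2) and the standard library are available. Lean on these libraries where they do the work, as an engineer would, in place of code of your own. Each camera call takes 0.05 s, during which the arm holds its last target. There are 200 camera calls.

## Working session

There is one attempt and no reset: what is moved stays moved. The work goes in short steps, Python scripts to look and compute and a tool call to move; the robot and the scene stay as the last step left them, time stands still between calls to the robot, and variables do not carry over. Pictures are saved under pics/ and viewed, at most 16 in all, crops included, and the job is handed in when it is done.

Besides the shell and the picture viewer there is one more tool, called after ">>>" as name(argument=value, ...) on one line, values as JSON. send_rows: Moves the arm, as the interface text tells. Its arguments: {"type":"object","properties":{"moves":{"type":"string"},"newtons":{"type":"number"}},"required":["moves"]}

```bash
mkdir -p pics; ls; python3 - <<'E'
from plant import ctrl
import cv2,numpy as np
s=ctrl.get_state();print(s)
for n in ("scene","top"):
    c=ctrl.read_camera(n);print(n,c['fovy'],c['cx'],c['cy'],np.round(c['extrinsics'],4).tolist(),[k for k in c])
    cv2.imwrite(f'pics/{n}0.png',cv2.resize(c['image'][:,:,::-1],(768,576),interpolation=cv2.INTER_CUBIC))
E
```

```text
pics
{'time': 0.0, 'qpos': array([-1.43998879e+00,  2.87190033e-01,  1.57814407e+00,  9.75062867e-06,
        1.27859574e+00, -1.49995613e-01]), 'dq': array([-0.00095202,  0.00035439,  0.00067045, -0.00037687,  0.00223494,
       -0.00188294]), 'joint_efforts': array([-9.28749469e-04, -4.05982268e+01, -2.92627770e+01, -1.22378719e-04,
        5.90716110e-03, -8.89693865e-06]), 'eef_pos': array([ 0.18701406, -0.64794183,  0.24394872]), 'tcp_rot': array([ 9.90159400e-01,  1.39939259e-01,  1.58781355e-05, -1.16849246e-03]), 'contact_force': array([0.29438034, 0.15506222, 0.41747722]), 'wrist_torque': array([ 0.03116285, -0.02762512,  0.01241112]), 'finger_force': 0.0, 'opening': 1.0021484235373581}
scene 51.55378738070582 255.05343385502283 190.4694004927872 [[0.0226, -0.6941, 0.7195, 1.3001], [0.9996, 0.0048, -0.0269, 0.0037], [0.0152, 0.7199, 0.6939, 0.774], [0.0, 0.0, 0.0, 1.0]] ['image', 'fovy', 'cx', 'cy', 'extrinsics']
top 55.05582166694711 259.43317907106666 195.23963817190972 [[-0.0133, 0.9968, -0.0785, 0.4881], [-0.9999, -0.0139, -0.007, -0.0011], [-0.0081, 0.0784, 0.9969, 1.0863], [0.0, 0.0, 0.0, 1.0]] ['image', 'fovy', 'cx', 'cy', 'extrinsics']
```

View pics/scene0.png

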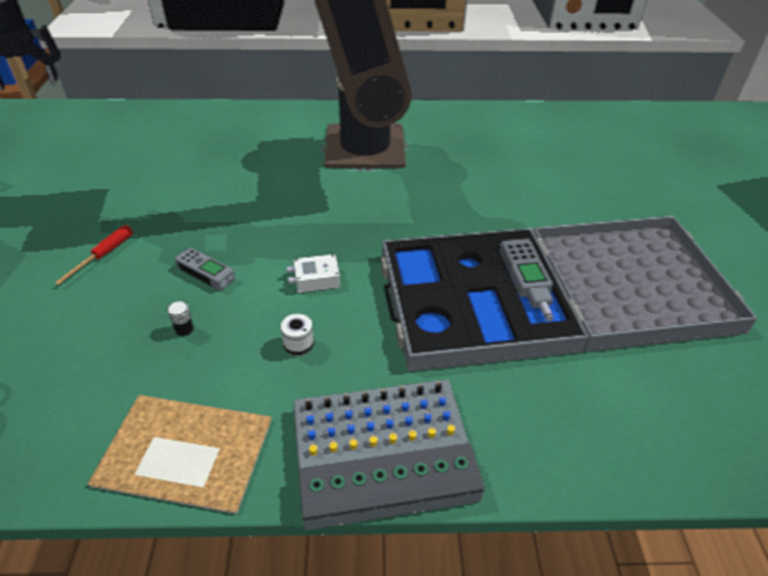

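View pics/top0.png

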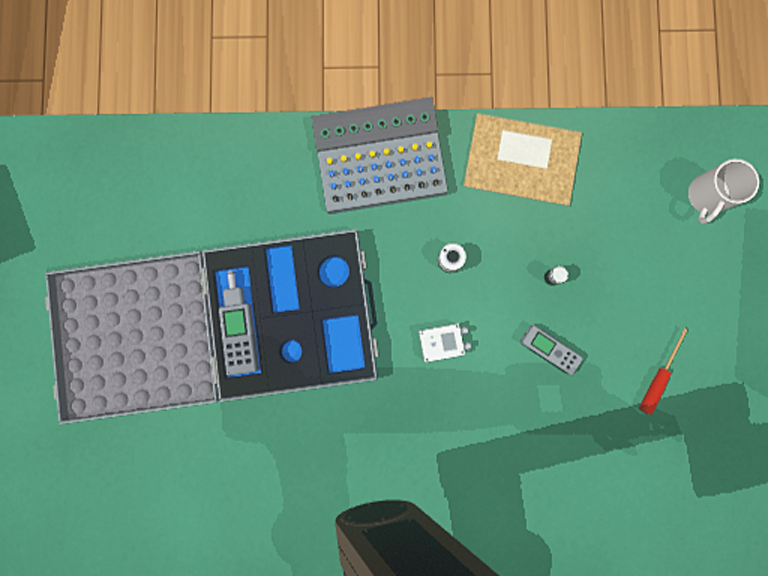

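Scene: calibrator ~(297,333), canister (180,318), rangefinder (205,268), box (315,273), with the case on the right. Top: calibrator (453,257), canister (557,274), rangefinder (553,348), box (445,342). The cutouts are blue: round big (334,271), round small (292,350), long (283,279), wide (344,343).

```bash
cat > h.py <<'E'
import cv2,numpy as np
from plant import ctrl
def cam(n):
    c=ctrl.read_camera(n);f=192/np.tan(np.radians(c['fovy']/2));c['f']=f;return c
def ray(c,u,v):
    E=np.array(c['extrinsics']);d=E[:3,:3]@np.array([(u-c['cx'])/c['f'],-(v-c['cy'])/c['f'],-1]);return E[:3,3],d
def atz(c,u,v,z):
    o,d=ray(c,u,v);return o+d*(z-o[2])/d[2]
def tri(a,b):
    # a,b: (cam,u,v) -> point, gap
    (o,d),(p,e)=ray(*a),ray(*b)
    A=np.stack([d,-e],1);t=np.linalg.lstsq(A,p-o,rcond=None)[0]
    P,Q=o+d*t[0],p+e*t[1];return (P+Q)/2,np.linalg.norm(P-Q)
def proj(c,P):
    E=np.array(c['extrinsics']);q=(np.asarray(P)-E[:3,3])@E[:3,:3]
    return np.array([c['cx']+c['f']*q[...,0]/-q[...,2],c['cy']-c['f']*q[...,1]/-q[...,2]]).T
def blue(c):
    m=c['image'].astype(int);return ((m[...,2]>150)&(m[...,0]<90)&(m[...,2]-m[...,1]>50)).astype(np.uint8)
E
python3 - <<'E'
from h import *
t=cam("top");s=cam("scene")
for n,c in(("top",t),("scene",s)):
    cs,_=cv2.findContours(blue(c),0,2)
    for k in cs:
        if cv2.contourArea(k)>60:
            r=cv2.minAreaRect(k);P=[atz(c,*p,0.022)[:2] for p in (cv2.boxPoints(r))]
            print(n,np.round(r[0],1),np.round(r[1],1),round(r[2],1),np.round(atz(c,*r[0],.023)[:2],4),np.round(P,3).tolist())
def crop(c,x0,y0,w,h,k,f): cv2.imwrite(f,cv2.resize(c['image'][y0:y0+h,x0:x0+w,::-1],None,fx=k,fy=k,interpolation=cv2.INTER_CUBIC))
crop(t,270,150,130,100,6,'pics/topc.png');crop(s,105,150,130,90,6,'pics/scenec.png')
E
```

```text
top [194.  233.5] [13. 12.] 90.0 [0.4641 0.196 ] [[0.483, 0.214], [0.482, 0.179], [0.445, 0.179], [0.446, 0.213]]
top [228.7 228.8] [35.7 23.7] 82.6 [0.4763 0.0959] [[0.523, 0.136], [0.531, 0.068], [0.43, 0.056], [0.422, 0.124]]
top [148.3 191.4] [23.2  7.7] 84.3 [0.5874 0.3291] [[0.62, 0.344], [0.622, 0.322], [0.555, 0.315], [0.553, 0.337]]
top [161.5 190.3] [24.7 10. ] 81.9 [0.5902 0.2905] [[0.624, 0.311], [0.628, 0.282], [0.556, 0.271], [0.553, 0.3]]
top [222.8 180.8] [17.7 19.8] 45.0 [0.6155 0.1124] [[0.614, 0.151], [0.655, 0.11], [0.617, 0.074], [0.577, 0.115]]
top [188.  185.5] [42.9 17. ] 83.3 [0.6031 0.2137] [[0.663, 0.246], [0.669, 0.197], [0.544, 0.182], [0.538, 0.231]]
scene [286.5 215. ] [10. 17.] 90.0 [0.6125 0.1114] [[0.594, 0.091], [0.594, 0.135], [0.629, 0.132], [0.629, 0.089]]
scene [325.9 210.3] [37.5 16.4] 70.7 [0.597  0.2153] [[0.54, 0.186], [0.52, 0.231], [0.648, 0.243], [0.665, 0.201]]
scene [276.6 177.7] [21.6 23.2] 82.9 [0.4698 0.0949] [[0.429, 0.06], [0.416, 0.128], [0.507, 0.128], [0.518, 0.064]]
```

View pics/topc.png

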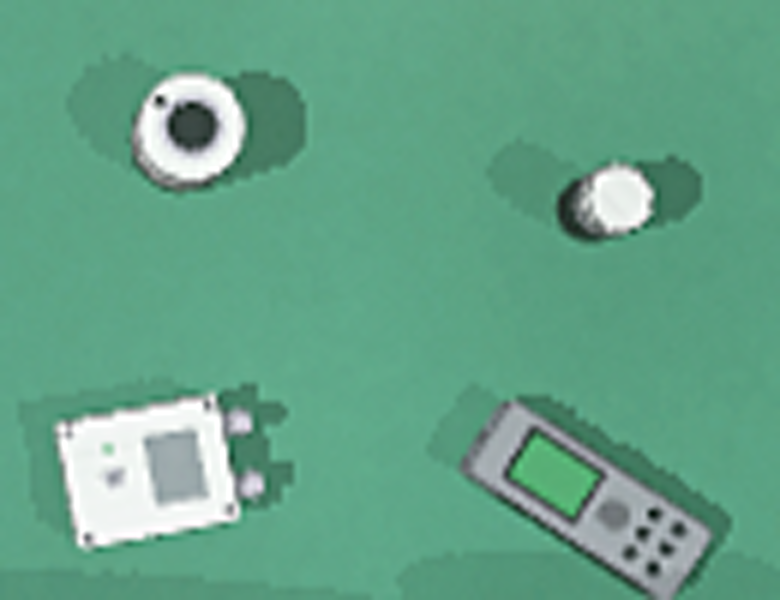

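View pics/scenec.png

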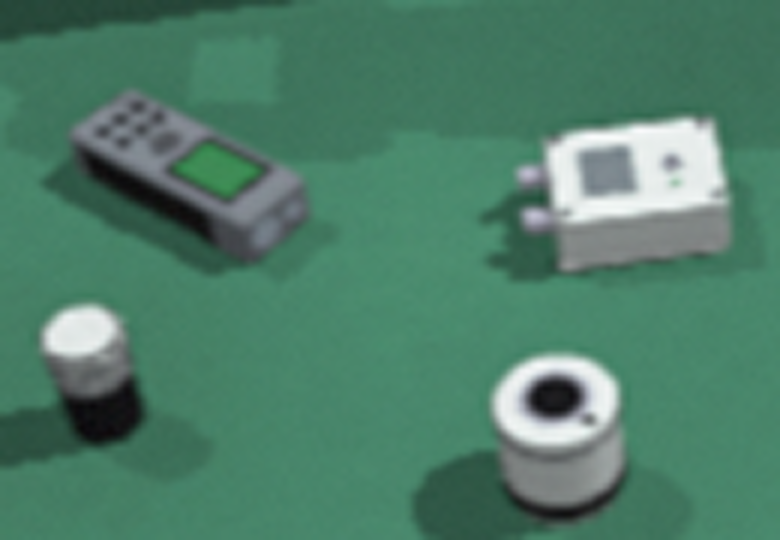

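Top crop: calibrator top centre (190,126); canister (619,200); box top corners (57,422),(214,396),(242,518),(82,547); rangefinder top corners (510,400),(715,535),(463,470),(672,600). Scene crop: calibrator (556,402); canister (83,332); box (728,192)…; rangefinder (308,185),(128,92),(240,222),(75,132).

```bash
python3 - <<'E'
from h import *
t=cam("top");s=cam("scene")
T=lambda x,y:(t,270+x/6-.4,150+y/6-.4); S=lambda x,y:(s,105+x/6-.4,150+y/6-.4)
def show(n,a,b):
    P,g=tri(T(*a),S(*b));print(n,np.round(P,4),'gap',round(g,4))
show('cal',(190,126),(556,402));show('can',(619,200),(83,332))
for a,b in [((57,422),(728,192)),((214,396),(558,213)),((242,518),(548,138)),((82,547),(715,122))]: show('box',a,b)
for a,b in [((463,470),(308,185)),((510,400),(240,222)),((715,535),(75,132)),((672,600),(128,92))]: show('rf',a,b)
for n,z,pts in(('cal',.052,[(190,126)]),('can',.054,[(619,200)]),('box',.032,[(57,422),(214,396),(242,518),(82,547)]),('rf',.028,[(463,470),(510,400),(715,535),(672,600)])):
    P=np.array([atz(*T(*p),z)[:2] for p in pts]);print(n,np.round(P.mean(0),4),np.round(P,3).tolist())
    if len(P)==4:
        d=P[1]-P[0]+P[2]-P[3]; e=P[2]-P[1]+P[3]-P[0];print(np.linalg.norm(d)/2,np.linalg.norm(e)/2,np.degrees(np.arctan2(d[1],d[0])),np.degrees(np.arctan2(e[1],e[0])))
E
```

```text
cal [ 0.6384 -0.1129  0.0476] gap 0.0013
can [ 0.5999 -0.313   0.0507] gap 0.0016
box [ 0.4996 -0.0476  0.0362] gap 0.0022
box [ 0.5109 -0.1232  0.0342] gap 0.0006
box [ 0.4529 -0.1345  0.0283] gap 0.0033
box [ 0.4401 -0.0574  0.0268] gap 0.0052
rf [ 0.4741 -0.2437  0.0183] gap 0.0006
rf [ 0.5074 -0.2667  0.026 ] gap 0.0018
rf [ 0.4416 -0.3595  0.0235] gap 0.0043
rf [ 0.4112 -0.3397  0.0221] gap 0.0015
cal [ 0.6378 -0.1131] [[0.638, -0.113]]
can [ 0.5996 -0.3129] [[0.6, -0.313]]
box [ 0.476 -0.092] [[0.5, -0.049], [0.511, -0.124], [0.453, -0.136], [0.44, -0.06]]
0.07640764428709862 0.05965333232314523 -80.95929136914263 -169.01963412313737
rf [ 0.4588 -0.3015] [[0.474, -0.242], [0.507, -0.265], [0.442, -0.36], [0.412, -0.339]]
0.03881976960535189 0.11523233160533791 -35.41345855509236 -123.69631151385734
```

>>> send_rows(moves="0 0 0 0.2 -0.15 0 1;0 0 0 0.4 -0.3 0 1;0 0 0 0.65 -0.48 0 1;0 0 0 0.9 -0.65 0 1")

```text
time: 0.8
eef_pos: [0.3248, -0.4722, 0.2454]
tcp_rot: [0.99, 0.14, 0.0, 0.0]
contact_force: [0.2, 0.3, -0.4]
opening: 0.999
finger_force: 0.0
```

>>> send_rows(moves="0 0 -0.028 0.25 -0.18 0 1;0 0 -0.056 0.5 -0.36 0 1;0 0 -0.084 0.75 -0.54 0 1;0 0 -0.112 0.89 -0.64 0 1;0 0 -0.112 0.89 -0.64 0 1;0 0 -0.112 0.89 -0.64 0 1")

```text
time: 1.55
eef_pos: [0.4593, -0.3018, 0.2453]
tcp_rot: [0.882, 0.472, -0.0, 0.0]
contact_force: [0.0, -0.5, -0.3]
opening: 0.998
finger_force: 0.0
```

```bash
cat >> h.py <<'E'
from scipy.spatial.transform import Rotation as R
def psi(s):
    x=R.from_quat(s['tcp_rot']).as_matrix()[:,0];return np.degrees(np.arctan2(x[1],x[0]))
def go(xyz,ps=None):
    s=ctrl.get_state();M=R.from_quat(s['tcp_rot']);p=psi(s);ps=p if ps is None else ps
    G=R.from_matrix(np.stack([[np.cos(np.radians(ps)),np.sin(np.radians(ps)),0],[np.sin(np.radians(ps)),-np.cos(np.radians(ps)),0],[0,0,-1]],1))
    print('turn',np.round((M.inv()*G).as_rotvec()/2/np.pi,4),'shift',np.round(M.inv().apply(np.array(xyz)-s['eef_pos'])/.2,4))
def st():
    s=ctrl.get_state();print('t',round(s['time'],2),'p',np.round(s['eef_pos'],4),'psi',round(psi(s),2),'q6',round(s['qpos'][5],2),'open',round(s['opening'],3),'F',np.round(s['contact_force'],1),round(s['finger_force'],1))
E
python3 - <<'E'
from h import *
st();print(ctrl.finger_overhang)
c=cam("wrist");E=np.array(c['extrinsics']);print(c['fovy'],np.round(E,3).tolist())
cv2.imwrite('pics/w1.png',cv2.resize(c['image'][:,:,::-1],(768,576),interpolation=cv2.INTER_CUBIC))
E
```

```text
t 1.55 p [ 0.4593 -0.3018  0.2453] psi 56.33 q6 -0.18 open 0.998 F [ 0.  -0.5 -0.3] 0.0
0.014
65.73585776463509 [[0.832, 0.529, 0.165, 0.501], [-0.554, 0.795, 0.246, -0.238], [-0.001, -0.296, 0.955, 0.374], [0.0, 0.0, 0.0, 1.0]]
```

View pics/w1.png

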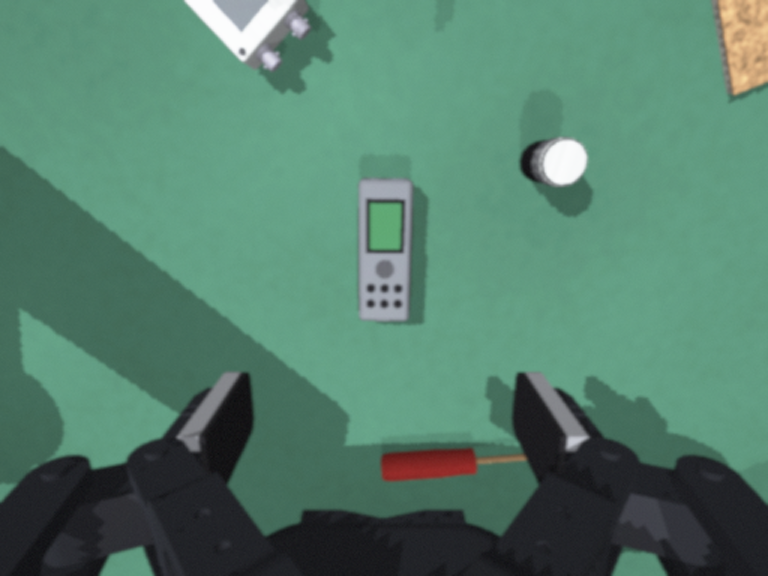

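Wrist view: rangefinder top corners at (360,180),(411,180),(408,320),(361,320), canister top centre at (563,162). The rangefinder is aligned with the tool.

```bash
python3 - <<'E'
from h import *
c=cam("wrist")
P=np.array([atz(c,u/1.5,v/1.5,.028)[:2] for u,v in((360,180),(411,180),(408.5,320.5),(360.5,320.5))])
m=P.mean(0);d=P[0]+P[1]-P[2]-P[3];print(np.round(m,4),np.degrees(np.arctan2(d[1],d[0])),np.linalg.norm(d)/2,np.linalg.norm(P[0]-P[1]))
t=cam("top")
print('can',np.round(atz(c,563/1.5,162/1.5,.054),4),tri((c,563/1.5,162/1.5),(t,270+619/6-.4,150+200/6-.4)))
go([*m,.031],np.degrees(np.arctan2(d[1],d[0])))
E
```

```text
[ 0.4611 -0.3015] 55.98856927124159 0.11305080299485422 0.03845340887973148
can [ 0.6018 -0.3113  0.054 ] (array([ 0.598241  , -0.30896632,  0.06576237]), np.float64(0.0007294910787052005))
turn [-0.      0.      0.0008] shift [0.0105 0.0066 1.0714]
```

>>> send_rows(moves="0 0 0 0.01 0.007 0.25 1;0 0 0 0.01 0.007 0.5 1;0 0 0 0.01 0.007 0.75 1;0 0 0 0.01 0.007 0.9 1")

```text
time: 2.2
eef_pos: [0.46, -0.3005, 0.0624]
tcp_rot: [0.882, 0.472, -0.001, -0.002]
contact_force: [-0.3, 0.1, -0.2]
opening: 0.998
finger_force: 0.0
```

>>> send_rows(moves="0 0 0 0 0 0.1 1;0 0 0 0 0 0.18 0.5;0 0 0 0 0 0.18 0;0 0 0 0 0 0.18 -0.5;0 0 0 0 0 0.18 -0.5;0 0 0 0 0 0.18 -0.5;0 0 0 0 0 0.18 -0.5;0 0 0 0 0 0.18 -0.5", newtons=50)

```text
time: 3.2
eef_pos: [0.4621, -0.3007, 0.0298]
tcp_rot: [0.881, 0.473, 0.0, 0.0]
contact_force: [-0.0, -0.2, 2.2]
opening: 0.475
finger_force: 52.1
```

```bash
python3 - <<'E'
from h import *
st()
a=cam("wrist")['image'][150:384,60:452];b=cam("scene")['image'][100:250,80:280]
cv2.imwrite('pics/g1.png',np.hstack([cv2.resize(a,(440,263)),cv2.resize(b,(350,263),interpolation=2)])[:,:,::-1])
E
```

```text
t 3.2 p [ 0.4621 -0.3007  0.0298] psi 56.42 q6 -0.17 open 0.475 F [-0.  -0.2  2.2] 52.1
```

View pics/g1.png

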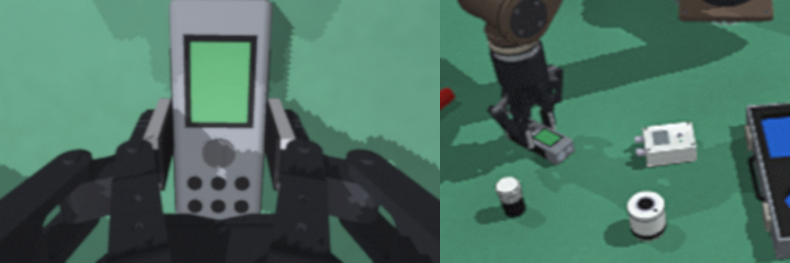

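>>> send_rows(moves="0 0 0 0 0 -0.1 -0.5;0 0 0 0 0 -0.3 -0.5;0 0 0 0.1 -0.05 -0.55 -0.5;0 0 0 0.3 -0.15 -0.8 -0.5;0 0 0 0.5 -0.27 -0.98 -0.5;0 0 0 0.73 -0.4 -0.98 -0.5;0 0 0 0.95 -0.51 -0.98 -0.5")

```text
time: 4.18
eef_pos: [0.4819, -0.0842, 0.2258]
tcp_rot: [0.881, 0.473, 0.001, 0.001]
contact_force: [0.9, -0.0, -2.0]
opening: 0.476
finger_force: 51.8
```

>>> send_rows(moves="0 0 0.023 0.2 -0.11 0 -0.5;0 0 0.046 0.4 -0.22 0 -0.5;0 0 0.069 0.6 -0.33 0 -0.5;0 0 0.092 0.8 -0.44 0 -0.5;0 0 0.115 0.95 -0.52 0 -0.5;0 0 0.138 0.95 -0.52 0 -0.5;0 0 0.138 0.95 -0.52 0 -0.5;0 0 0.138 0.95 -0.52 0 -0.5")

```text
time: 5.18
eef_pos: [0.5003, 0.1297, 0.2249]
tcp_rot: [0.998, 0.059, -0.0, 0.0]
contact_force: [0.2, 0.1, -0.7]
opening: 0.475
finger_force: 51.8
```

```bash
python3 - <<'E'
from h import *
st();c=cam("wrist")
cv2.imwrite('pics/w2.png',cv2.resize(c['image'][:,:,::-1],(768,576),interpolation=cv2.INTER_CUBIC))
E
```

```text
t 5.17 p [0.5003 0.1297 0.2249] psi 6.82 q6 1.51 open 0.475 F [ 0.2  0.1 -0.7] 51.8
```

View pics/w2.png

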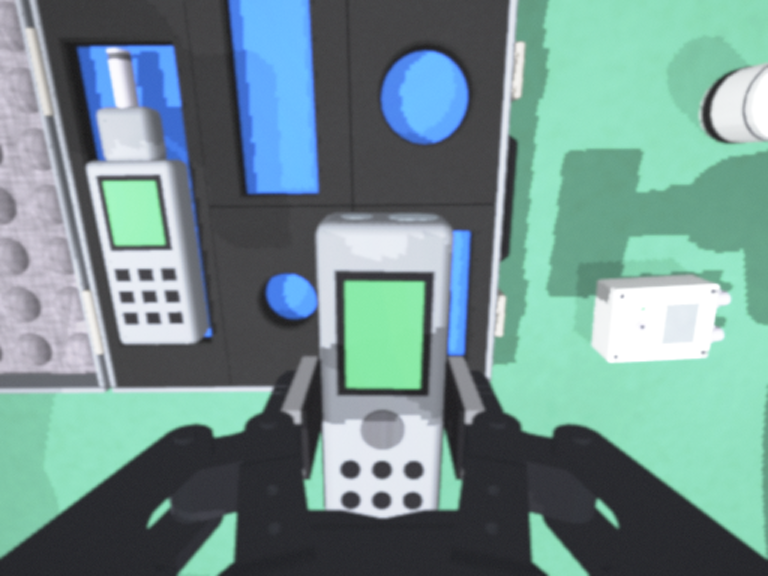

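Wrist picture: long cutout near edge (245,193)–(319,191); junction of four inserts at (352,205), seam left end (210,205), right (493,205); big round (425,97); small round floor centre (292,297); handset front top edge (320,222)–(450,222).

```bash
python3 - <<'E'
from h import *
c=cam("wrist");w=lambda u,v,z:atz(c,u/1.5,v/1.5,z)[:2]
J,L,Rr=w(352,205,.04),w(210,205,.04),w(493,205,.04)
d=L-Rr;print('seam',J,L,Rr,np.linalg.norm(d),'v angle-90',np.degrees(np.arctan2(d[1],d[0]))-90,'mid',(L+Rr)/2)
print('long edge',w(245,193,.028),w(319,191,.028));print('long side',w(229,0,.028),w(312,0,.028))
print('big',w(425,97,.02),'small',w(292,297,.02))
b=w(352,205,.04)
m=blue(c)
cs,_=cv2.findContours(m,0,2)
for k in cs:
    if cv2.contourArea(k)>300:
        (x,y),r,a=cv2.minAreaRect(k);print(x*1.5,y*1.5,r,w(x*1.5,y*1.5,.02))
u=np.array([np.cos(np.radians(6.8)),np.sin(np.radians(6.8))]);v=np.array([-u[1],u[0]])
for n,i,j in(('big',1,-1),('long',1,1),('wide',-1,-1),('small',-1,1)): print(n,J+i*.0695*u+j*.0495*v)
# held handset front edge, bottom = tcp -.0298 -> top
z=ctrl.get_state()['eef_pos'][2]-.0298+.028
print('front',w(320,225,z),w(450,225,z))
E
```

```text
seam [0.53977214 0.15642116] [0.52813479 0.2543993 ] [0.55133108 0.05910326] 0.1966687819535137 v angle-90 6.773573636678265 mid [0.53973293 0.15675128]
long edge [0.53782143 0.23395044] [0.54546587 0.18146047]
long side [0.65721234 0.24735185] [0.66344835 0.19493537]
big [0.6166779 0.1146554] small [0.46090158 0.19736289]
291.0 294.75 (29.0, 32.0) [0.46266399 0.19825108]
423.75 96.75 (61.0, 57.0) [0.61673337 0.11553554]
90.08027458190918 102.24320983886719 (18.904882431030273, 75.13990783691406) [0.58598988 0.34445903]
166.4505958557129 100.79450225830078 (89.34014129638672, 33.08894348144531) [0.59316641 0.29193758]
273.3009796142578 96.61918258666992 (131.74993896484375, 53.82670974731445) [0.60455721 0.21866024]
big [0.61464424 0.11549845]
long [0.60292225 0.21380203]
wide [0.47662203 0.09904029]
small [0.46490004 0.19734388]
front [0.55355712 0.15532374] [0.5580498  0.11749164]
```

>>> send_rows(moves="0 0 0 0.25 -0.15 0 -0.5;0 0 0 0.48 -0.3 0.1 -0.5;0 0 0 0.565 -0.359 0.3 -0.5;0 0 0 0.565 -0.359 0.5 -0.5;0 0 0 0.565 -0.359 0.65 -0.5;0 0 0 0.565 -0.359 0.7 -0.5;0 0 0 0.565 -0.359 0.7 -0.5")

```text
time: 6.15
eef_pos: [0.6043, 0.2141, 0.0852]
tcp_rot: [0.998, 0.059, -0.0, 0.0]
contact_force: [0.5, 0.1, -1.1]
opening: 0.476
finger_force: 51.7
```

```bash
python3 - <<'E'
from h import *
st();go([.604,.2144,.0583],6.8);c=cam("wrist");t=cam("top")['image'][140:240,130:260]
cv2.imwrite('pics/w3.png',np.hstack([cv2.resize(c['image'],(500,375)),cv2.resize(t,(300,375),interpolation=2)])[:,:,::-1])
E
```

```text
t 6.15 p [0.6043 0.2141 0.0852] psi 6.72 q6 1.64 open 0.476 F [ 0.5  0.1 -1.1] 51.7
turn [ 0.      0.0001 -0.0002] shift [-0.0014 -0.0015  0.1345]
```

View pics/w3.png

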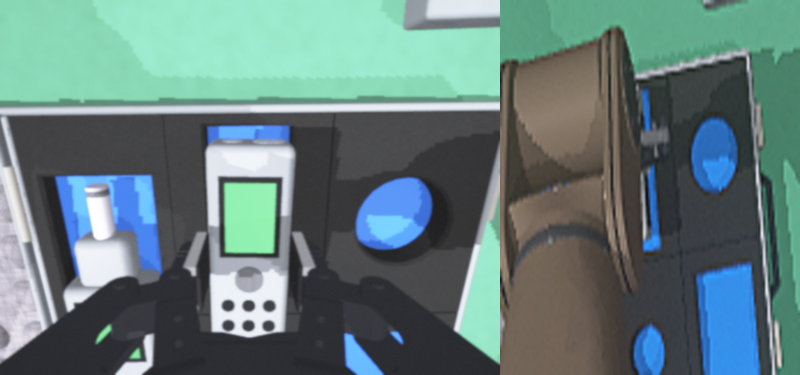

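The handset is centred over the long cutout (blue margins visible at its far end). Lowering and releasing.

>>> send_rows(moves="0 0 0 0 -0.001 0.05 -0.5;0 0 0 0 -0.001 0.1 -0.5;0 0 0 0 -0.001 0.125 -0.5;0 0 0 0 -0.001 0.134 -0.5;0 0 0 0 -0.001 0.136 -0.5;0 0 0 0 -0.001 0.136 -0.5")

```text
time: 7.0
eef_pos: [0.6045, 0.2147, 0.0583]
tcp_rot: [0.998, 0.059, 0.0, -0.0]
contact_force: [-0.7, 0.3, -0.8]
opening: 0.473
finger_force: 51.8
```

```bash
python3 - <<'E'
from h import *
st()
E
```

```text
t 7.0 p [0.6045 0.2147 0.0583] psi 6.73 q6 1.64 open 0.473 F [-0.7  0.3 -0.8] 51.8
```

>>> send_rows(moves="0 0 0 0 0 0.003 -0.5;0 0 0 0 0 0.005 -0.5;0 0 0 0 0 0.005 -0.5")

```text
time: 7.38
eef_pos: [0.6045, 0.2147, 0.0579]
tcp_rot: [0.998, 0.059, 0.0, -0.0]
contact_force: [-1.3, -0.9, 2.4]
opening: 0.475
finger_force: 52.2
```

>>> send_rows(moves="0 0 0 0 0 0.005 0;0 0 0 0 0 0.005 0.2;0 0 0 0 0 0.005 0.35;0 0 0 0 0 -0.05 0.35;0 0 0 0 0 -0.25 0.35;0 0 0 0 0 -0.5 1;0 0 0 -0.1 0.2 -0.75 1;0 0 0 -0.2 0.45 -0.93 1;0 0 0 -0.3 0.7 -0.93 1")

```text
time: 8.5
eef_pos: [0.5626, 0.0677, 0.2487]
tcp_rot: [0.998, 0.06, 0.005, 0.001]
contact_force: [0.3, 0.2, 0.5]
opening: 0.999
finger_force: 0.0
```

>>> send_rows(moves="0 0 -0.029 -0.08 0.12 0 1;0 0 -0.058 -0.17 0.25 0 1;0 0 -0.087 -0.25 0.38 0 1;0 0 -0.116 -0.34 0.5 0 1;0 0 -0.145 -0.43 0.62 0 1;0 0 -0.174 -0.515 0.75 0 1;0 0 -0.203 -0.515 0.75 0 1;0 0 -0.232 -0.515 0.75 0 1;0 0 -0.256 -0.515 0.75 0 1;0 0 -0.256 -0.515 0.75 0 1;0 0 -0.256 -0.515 0.75 0 1")

```text
time: 9.88
eef_pos: [0.4764, -0.0924, 0.2436]
tcp_rot: [0.651, 0.759, 0.0, 0.0]
contact_force: [-1.0, 0.1, -0.2]
opening: 0.996
finger_force: 0.0
```

```bash
python3 - <<'E'
from h import *
st();c=cam("wrist");t=cam("top")['image'][140:240,130:260];s=cam("scene")['image'][150:240,250:380]
cv2.imwrite('pics/w4.png',np.hstack([cv2.resize(c['image'],(512,384)),np.vstack([cv2.resize(t,(250,192),interpolation=2),cv2.resize(s,(250,192),interpolation=2)])])[:,:,::-1])
E
```

```text
t 9.88 p [ 0.4764 -0.0924  0.2436] psi 98.77 q6 -0.55 open 0.996 F [-1.   0.1 -0.2] 0.0
```

View pics/w4.png

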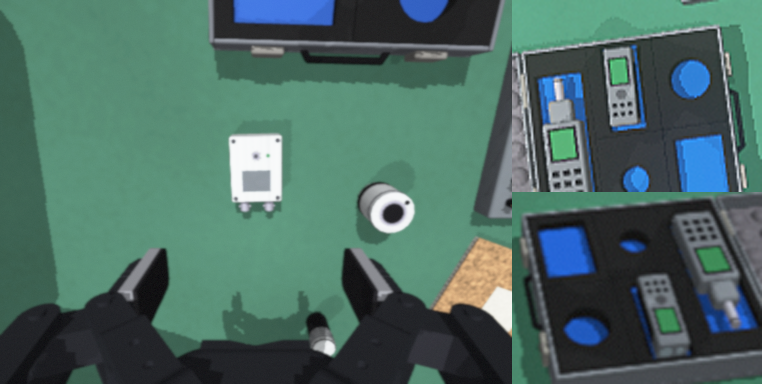

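The rangefinder sits in its cutout (top and scene insets). Box top corners in native wrist pixels: (230,135),(282,134),(282,201),(232,203); calibrator top centre (392,212).

```bash
python3 - <<'E'
from h import *
c=cam("wrist");t=cam("top")
P=np.array([atz(c,u,v,.032)[:2] for u,v in((230,135),(282,134.5),(282,201),(232,203))])
m=P.mean(0);d=P[0]+P[1]-P[2]-P[3];e=P[1]+P[2]-P[0]-P[3];print(np.round(m,4),np.degrees(np.arctan2(d[1],d[0])),np.degrees(np.arctan2(e[1],e[0])),np.linalg.norm(d)/2,np.linalg.norm(e)/2)
print('cal',atz(c,392,212,.052),tri((c,392,212),(t,270+190/6-.4,150+126/6-.4)))
go([*m,.032],98.8)
E
```

```text
[ 0.4776 -0.0892] 99.7428528053555 10.336580100082271 0.07989075908250923 0.05949010573189405
cal [ 0.63817643 -0.11008744  0.052     ] (array([ 0.63866915, -0.11197424,  0.05003689]), np.float64(0.002864734248045201))
turn [-0.     -0.      0.0002] shift [0.0147 0.0087 1.0558]
```

>>> send_rows(moves="0 0 -0.0023 0.011 0.006 0.25 1;0 0 -0.0023 0.011 0.006 0.5 1;0 0 -0.0023 0.011 0.006 0.75 1;0 0 -0.0023 0.011 0.006 0.9 1")

```text
time: 10.62
eef_pos: [0.4758, -0.0894, 0.0604]
tcp_rot: [0.645, 0.764, -0.001, -0.002]
contact_force: [0.5, 0.6, 0.8]
opening: 1.001
finger_force: 0.0
```

>>> send_rows(moves="0 0 0 0 0 0.1 1;0 0 0 0 0 0.155 0.8;0 0 0 0 0 0.158 0.4;0 0 0 0 0 0.158 0;0 0 0 0 0 0.158 -0.3;0 0 0 0 0 0.158 -0.3;0 0 0 0 0 0.158 -0.3;0 0 0 0 0 0.158 -0.3")

```text
time: 11.62
eef_pos: [0.4773, -0.0901, 0.0317]
tcp_rot: [0.645, 0.764, 0.0, 0.0]
contact_force: [-0.3, 0.4, -0.1]
opening: 0.686
finger_force: 55.0
```

>>> send_rows(moves="0 0 0 0 0 -0.1 -0.3;0 0 0 0 0 -0.35 -0.3;0 0 0.029 0.05 0 -0.6 -0.3;0 0 0.058 0.2 0.05 -0.68 -0.3;0 0 0.087 0.38 0.08 -0.68 -0.3;0 0 0.116 0.55 0.12 -0.68 -0.3;0 0 0.145 0.73 0.15 -0.68 -0.3;0 0 0.174 0.9 0.19 -0.68 -0.3;0 0 0.203 0.93 0.19 -0.68 -0.3;0 0 0.232 0.93 0.19 -0.68 -0.3;0 0 0.258 0.93 0.19 -0.68 -0.3;0 0 0.258 0.93 0.19 -0.68 -0.3")

```text
time: 13.12
eef_pos: [0.483, 0.0998, 0.1672]
tcp_rot: [0.998, 0.061, -0.0, -0.0]
contact_force: [-0.2, -0.2, -2.5]
opening: 0.685
finger_force: 54.8
```

>>> send_rows(moves="0 0 0 0 0 0 -0.3;0 0 0 0 0 0 -0.3")

```text
time: 13.38
eef_pos: [0.4833, 0.0996, 0.1675]
tcp_rot: [0.998, 0.06, -0.0, 0.0]
contact_force: [-0.7, -0.5, -2.1]
opening: 0.681
finger_force: 54.8
```

```bash
python3 - <<'E'
from h import *
st();go([.4836,.0993,.0585],6.8);c=cam("wrist")
cv2.imwrite('pics/w5.png',cv2.resize(c['image'],(768,576),interpolation=2)[:,:,::-1])
E
```

```text
t 13.38 p [0.4833 0.0996 0.1675] psi 6.9 q6 1.45 open 0.681 F [-0.7 -0.5 -2.1] 54.8
turn [0.     0.     0.0003] shift [0.0015 0.0019 0.5449]
```

View pics/w5.png

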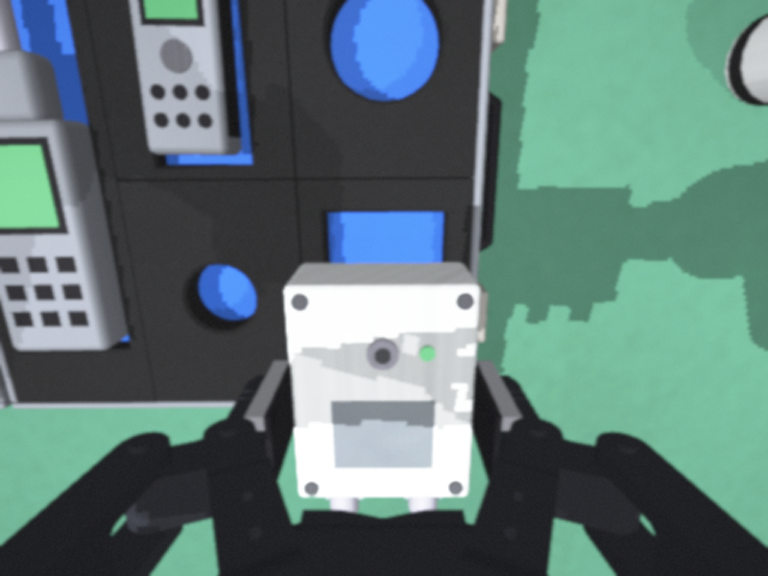

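Far floor edge of wide cutout at (328,212)–(443,212); box top far edge (284,287)–(480,287), near edge (298,497)–(469,497); junction (297,178).

```bash
python3 - <<'E'
from h import *
c=cam("wrist");w=lambda u,v,z:atz(c,u/1.5,v/1.5,z)[:2]
u=np.array([np.cos(np.radians(6.8)),np.sin(np.radians(6.8))]);v=np.array([-u[1],u[0]]);uv=lambda p:np.round([p@u,p@v],4)
s=ctrl.get_state();z=s['eef_pos'][2]-.0317+.032
e=(w(328,212,.026)+w(443,212,.026))/2;J=w(297,178,.04)
print('wide by edge',uv(e-.051*u),'by J',uv(J-.0695*u-.0495*v))
P=np.array([w(*p,z) for p in((284,287),(480,287),(469,497),(298,497))]);d=P[0]+P[1]-P[2]-P[3]
print('body',uv(P.mean(0)),'tcp',uv(s['eef_pos'][:2]),np.degrees(np.arctan2(d[1],d[0])),np.linalg.norm(d)/2)
cs,_=cv2.findContours(blue(c),0,2)
print('small J',J-.0695*u+.0495*v,'big J',J+.0695*u-.0495*v)
E
```

```text
wide by edge [0.4834 0.0409] by J [0.4853 0.0409]
body [0.4906 0.0426] tcp [0.4917 0.0417] 7.263309421856552 0.07706900017986715
small J [0.46536552 0.19637171] big J [0.61510972 0.11452628]
```

>>> send_rows(moves="0 0 0 0.004 0.006 0.15 -0.3;0 0 0 0.004 0.006 0.33 -0.3;0 0 0 0.004 0.006 0.46 -0.3;0 0 0 0.004 0.006 0.52 -0.3;0 0 0 0.004 0.006 0.54 -0.3;0 0 0 0.004 0.006 0.547 -0.3;0 0 0 0.004 0.006 0.547 -0.3;0 0 0 0.004 0.006 0.547 -0.3")

```text
time: 14.48
eef_pos: [0.4848, 0.0987, 0.0589]
tcp_rot: [0.998, 0.06, 0.001, 0.0]
contact_force: [0.2, -0.6, -2.4]
opening: 0.686
finger_force: 54.8
```

>>> send_rows(moves="0 0 0 0 0 0.003 -0.3;0 0 0 0 0 0.005 -0.3;0 0 0 0 0 0.005 -0.3")

```text
time: 14.85
eef_pos: [0.4845, 0.0986, 0.0577]
tcp_rot: [0.998, 0.06, 0.0, -0.0]
contact_force: [-2.0, 0.1, 2.2]
opening: 0.683
finger_force: 55.4
```

>>> send_rows(moves="0 0 0 0 0 0.005 0.45;0 0 0 0 0 0.005 0.6;0 0 0 0 0 0.005 0.65;0 0 0 0 0 -0.05 0.65;0 0 0 0 0 -0.25 0.65;0 0 0 0.05 0.05 -0.5 1;0 0 0 0.15 0.25 -0.7 1;0 0 0 0.3 0.5 -0.75 1;0 0 0 0.45 0.75 -0.75 1;0 0 0 0.55 0.95 -0.75 1")

```text
time: 16.1
eef_pos: [0.6175, -0.079, 0.2086]
tcp_rot: [0.998, 0.059, 0.001, 0.0]
contact_force: [-0.5, 0.5, -0.3]
opening: 1.001
finger_force: 0.0
```

>>> send_rows(moves="0 0 0 0.09 0.183 0 1;0 0 0 0.09 0.183 0 1;0 0 0 0.09 0.183 0 1")

```text
time: 16.48
eef_pos: [0.6379, -0.1107, 0.2073]
tcp_rot: [0.998, 0.06, -0.0, -0.0]
contact_force: [0.2, 0.2, 0.7]
opening: 1.002
finger_force: 0.0
```

```bash
python3 - <<'E'
from h import *
st();c=cam("wrist");t=cam("top")['image'][140:260,130:260];s=cam("scene")['image'][150:240,250:380]
cv2.imwrite('pics/w6.png',np.hstack([cv2.resize(c['image'],(512,384)),np.vstack([cv2.resize(t,(250,200),interpolation=2),cv2.resize(s,(250,184),interpolation=2)])])[:,:,::-1])
E
```

```text
t 16.48 p [ 0.6379 -0.1107  0.2073] psi 6.83 q6 1.12 open 1.002 F [0.2 0.2 0.7] 0.0
```

View pics/w6.png

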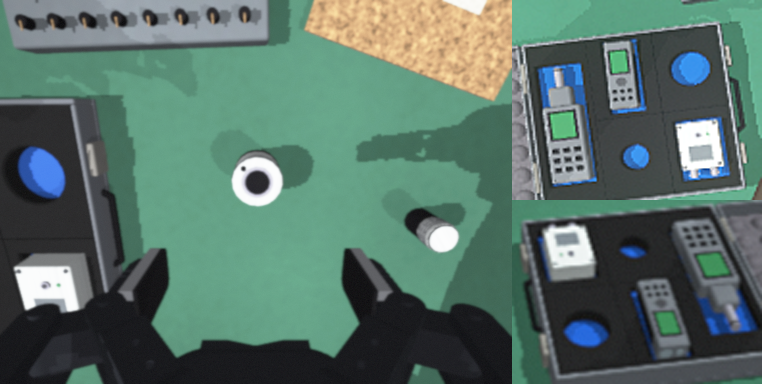

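The box is in its cutout. Calibrator top centre is at native (257,181), canister at (442,237).

```bash
python3 - <<'E'
from h import *
c=cam("wrist");t=cam("top")
p=atz(c,257,181,.052);print(p,tri((c,257,181),(t,270+190/6-.4,150+126/6-.4)))
print('can',atz(c,442,237,.054),tri((c,442,237),(t,270+619/6-.4,150+200/6-.4)))
go([*p[:2],.04])
E
```

```text
[ 0.64021843 -0.11072528  0.052     ] (array([ 0.63871719, -0.1122506 ,  0.04712205]), np.float64(0.0027159507079023916))
can [ 0.60424688 -0.30898962  0.054     ] (array([ 0.60068651, -0.31571522,  0.04482319]), np.float64(0.00015930264464059272))
turn [-0. -0.  0.] shift [0.0109 0.0046 0.8369]
```

>>> send_rows(moves="0 0 0 0.007 0.005 0.25 1;0 0 0 0.007 0.005 0.5 1;0 0 0 0.007 0.005 0.7 1;0 0 0 0.007 0.005 0.8 1;0 0 0 0.007 0.005 0.835 0.8;0 0 0 0.007 0.005 0.837 0.4;0 0 0 0.007 0.005 0.837 0.1;0 0 0 0.007 0.005 0.837 -0.3;0 0 0 0.007 0.005 0.837 -0.3;0 0 0 0.007 0.005 0.837 -0.3;0 0 0 0.007 0.005 0.837 -0.3")

```text
time: 18.1
eef_pos: [0.6414, -0.1124, 0.0421]
tcp_rot: [0.998, 0.06, 0.002, 0.001]
contact_force: [-0.2, 0.0, 6.7]
opening: 0.568
finger_force: 52.3
```

>>> send_rows(moves="0 0 0 0 0 0 -0.3;0 0 0 0 0 0 -0.3")

```text
time: 18.35
eef_pos: [0.6414, -0.1124, 0.0421]
tcp_rot: [0.998, 0.06, 0.002, 0.001]
contact_force: [-0.1, 0.5, 5.7]
opening: 0.563
finger_force: 52.3
```

>>> send_rows(moves="0 0 0 0 0 -0.1 -0.3;0 0 0 0 0 -0.3 -0.3;0 0 0 0 -0.1 -0.5 -0.3;0 0 0 0 -0.3 -0.64 -0.3;0 0 0 0 -0.5 -0.64 -0.3;0 0 0 0 -0.75 -0.64 -0.3;0 0 0 0 -0.95 -0.64 -0.3")

```text
time: 19.23
eef_pos: [0.6162, 0.0784, 0.1682]
tcp_rot: [0.998, 0.06, -0.0, -0.0]
contact_force: [0.2, 0.3, -1.4]
opening: 0.566
finger_force: 52.2
```

>>> send_rows(moves="0 0 0 0 -0.19 0 -0.3;0 0 0 0 -0.19 0 -0.3;0 0 0 0 -0.19 0 -0.3;0 0 0 0 -0.19 0 -0.3")

```text
time: 19.73
eef_pos: [0.6127, 0.1134, 0.1678]
tcp_rot: [0.998, 0.059, -0.0, 0.0]
contact_force: [-0.1, 0.1, -1.4]
opening: 0.567
finger_force: 52.2
```

```bash
python3 - <<'E'
from h import *
st();go([.6151,.1145,.0665],6.8);c=cam("wrist")
cv2.imwrite('pics/w7.png',cv2.resize(c['image'],(768,576),interpolation=2)[:,:,::-1])
E
```

```text
t 19.73 p [0.6127 0.1134 0.1678] psi 6.76 q6 1.47 open 0.567 F [-0.1  0.1 -1.4] 52.2
turn [ 0.      0.     -0.0001] shift [ 0.0124 -0.0044  0.5067]
```

View pics/w7.png

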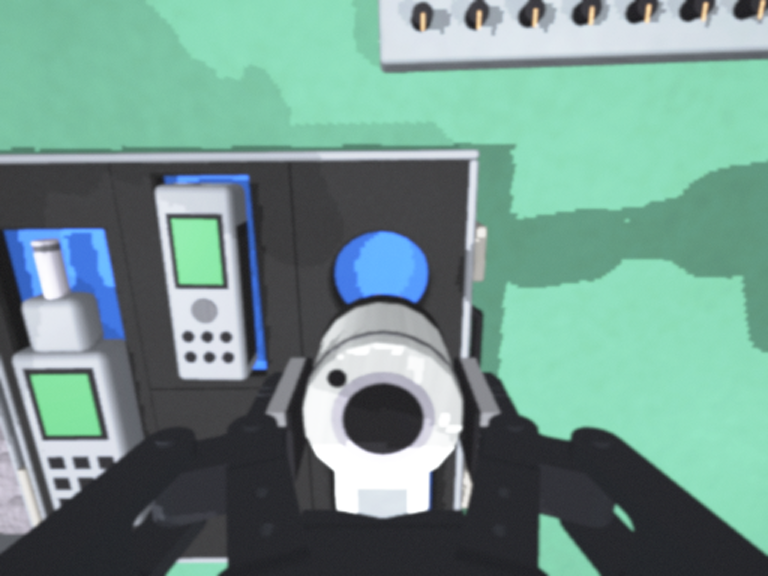

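Calibrator top centre is at (383,414); the big round floor's far edge is at (382,232), left (335,272), right (428,272).

```bash
python3 - <<'E'
from h import *
c=cam("wrist");w=lambda u,v,z:atz(c,u/1.5,v/1.5,z)[:2]
u=np.array([np.cos(np.radians(6.8)),np.sin(np.radians(6.8))]);v=np.array([-u[1],u[0]]);uv=lambda p:np.round([p@u,p@v],4)
s=ctrl.get_state()
print('cal',uv(w(383,414,.1777)),'tcp',uv(s['eef_pos'][:2]))
print('hole far',uv(w(382,232,.02))-[.03,0],uv(w(335,272,.02)),uv(w(428,272,.02)),'J',uv(np.array([.6151,.1145])))
# seam junction bottom-left of insert (150,388)-> long/small boundary left; far left/right corners of the insert
print('ins corner', uv(w(290,163,.04)),uv(w(470,160,.04)))
E
```

```text
cal [0.6218 0.0408] tcp [0.6219 0.04  ]
hole far [0.6215 0.0411] [0.6258 0.0712] [0.6258 0.0116] J [0.6243 0.0409]
ins corner [0.6932 0.0919] [ 0.6947 -0.0075]
```

>>> send_rows(moves="0 0 0 0.007 0 0.15 -0.3;0 0 0 0.007 0 0.32 -0.3;0 0 0 0.007 0 0.43 -0.3;0 0 0 0.007 0 0.49 -0.3;0 0 0 0.007 0 0.515 -0.3;0 0 0 0.007 0 0.521 -0.3;0 0 0 0.007 0 0.521 -0.3;0 0 0 0.007 0 0.521 -0.3")

```text
time: 20.82
eef_pos: [0.6146, 0.1146, 0.0644]
tcp_rot: [0.998, 0.06, 0.001, 0.0]
contact_force: [0.7, -0.4, -2.2]
opening: 0.565
finger_force: 52.2
```

>>> send_rows(moves="0 0 0 0 0 0.003 -0.3;0 0 0 0 0 0.006 -0.3;0 0 0 0 0 0.008 -0.3;0 0 0 0 0 0.008 -0.3")

```text
time: 21.32
eef_pos: [0.6141, 0.1146, 0.0622]
tcp_rot: [0.998, 0.06, -0.0, -0.0]
contact_force: [-1.3, 1.3, 0.9]
opening: 0.564
finger_force: 52.5
```

>>> send_rows(moves="0 0 0 0 0 0 0.25;0 0 0 0 0 0 0.4;0 0 0 0 0 0 0.45;0 0 0 0 0 -0.08 0.45;0 0 0 0 0 -0.3 0.45;0 0 0 -0.05 0.1 -0.55 1;0 0 0 -0.1 0.3 -0.74 1;0 0 0 -0.15 0.6 -0.74 1;0 0 0 -0.15 0.9 -0.74 1")

```text
time: 22.45
eef_pos: [0.6059, -0.0691, 0.2128]
tcp_rot: [0.998, 0.06, 0.002, 0.001]
contact_force: [1.4, 0.5, -0.8]
opening: 1.004
finger_force: 0.0
```

>>> send_rows(moves="0 0 0 -0.05 0.3 0 1;0 0 0 -0.1 0.6 0 1;0 0 0 -0.16 0.9 0 1")

```text
time: 22.82
eef_pos: [0.5953, -0.2523, 0.2116]
tcp_rot: [0.998, 0.06, 0.001, 0.001]
contact_force: [1.1, 0.3, -0.1]
opening: 1.001
finger_force: 0.0
```

>>> send_rows(moves="0 0 0 0 0.2 0 1;0 0 0 0 0.31 0 1;0 0 0 0 0.31 0 1;0 0 0 0 0.31 0 1")

```text
time: 23.32
eef_pos: [0.6029, -0.3102, 0.21]
tcp_rot: [0.998, 0.06, -0.0, -0.0]
contact_force: [0.4, 0.1, -0.8]
opening: 1.001
finger_force: 0.0
```

```bash
python3 - <<'E'
from h import *
st();c=cam("wrist");t=cam("top")['image'][140:260,130:260];s=cam("scene")['image'][150:240,250:380]
cv2.imwrite('pics/w8.png',np.hstack([cv2.resize(c['image'],(512,384)),np.vstack([cv2.resize(t,(250,200),interpolation=2),cv2.resize(s,(250,184),interpolation=2)])])[:,:,::-1])
E
```

```text
t 23.32 p [ 0.6029 -0.3102  0.21  ] psi 6.91 q6 0.83 open 1.001 F [ 0.4  0.1 -0.8] 0.0
```

View pics/w8.png

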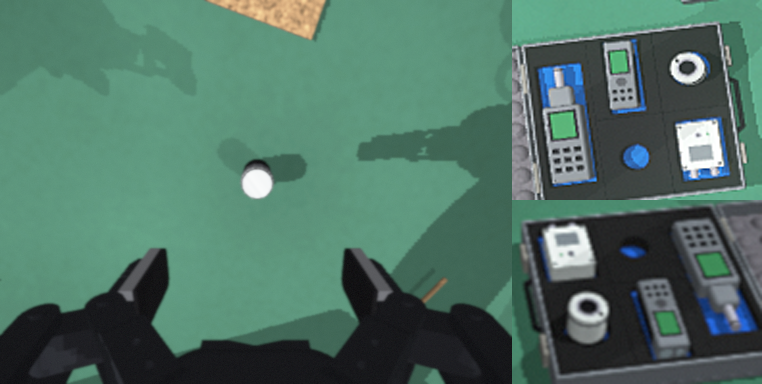

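Calibrator is packed. Canister top centre at native (257,183).

```bash
python3 - <<'E'
from h import *
c=cam("wrist");t=cam("top")
p=atz(c,257,183,.054);print(p,tri((c,257,183),(t,270+619/6-.4,150+200/6-.4)))
go([*p[:2],.042])
E
```

```text
[ 0.60319241 -0.31113815  0.054     ] (array([ 0.6010376 , -0.3126866 ,  0.04979261]), np.float64(0.003419642591775114))
turn [-0.  0. -0.] shift [0.0011 0.0032 0.8402]
```

>>> send_rows(moves="0 0 0 -0.002 0.004 0.25 1;0 0 0 -0.002 0.004 0.5 1;0 0 0 -0.002 0.004 0.7 1;0 0 0 -0.002 0.004 0.8 0.7;0 0 0 -0.002 0.004 0.835 0.3;0 0 0 -0.002 0.004 0.84 0;0 0 0 -0.002 0.004 0.84 -0.2;0 0 0 -0.002 0.004 0.84 -0.4;0 0 0 -0.002 0.004 0.84 -0.6;0 0 0 -0.002 0.004 0.84 -0.6;0 0 0 -0.002 0.004 0.84 -0.6;0 0 0 -0.002 0.004 0.84 -0.6", newtons=40)

```text
time: 25.08
eef_pos: [0.6037, -0.3134, 0.0442]
tcp_rot: [0.998, 0.06, 0.001, 0.001]
contact_force: [-0.5, -0.1, 5.8]
opening: 0.359
finger_force: 40.2
```

>>> send_rows(moves="0 0 0 0 0 0 -0.6;0 0 0 0 0 0 -0.6")

```text
time: 25.32
eef_pos: [0.6037, -0.3134, 0.0442]
tcp_rot: [0.998, 0.06, 0.001, 0.001]
contact_force: [0.1, 0.3, 6.4]
opening: 0.359
finger_force: 40.2
```

>>> send_rows(moves="0 0 0 0 0 -0.1 -0.6;0 0 0 0 0 -0.3 -0.6;0 0 0 -0.02 -0.15 -0.5 -0.6;0 0 0 -0.05 -0.35 -0.65 -0.6;0 0 0 -0.1 -0.62 -0.65 -0.6;0 0 0 -0.14 -0.9 -0.65 -0.6")

```text
time: 26.08
eef_pos: [0.5526, -0.1361, 0.1733]
tcp_rot: [0.998, 0.059, 0.001, 0.0]
contact_force: [-0.1, -0.2, -0.3]
opening: 0.359
finger_force: 39.8
```

>>> send_rows(moves="0 0 0 -0.04 -0.28 0 -0.6;0 0 0 -0.08 -0.56 0 -0.6;0 0 0 -0.13 -0.9 0 -0.6")

```text
time: 26.45
eef_pos: [0.5068, 0.0338, 0.1727]
tcp_rot: [0.998, 0.059, 0.0, 0.0]
contact_force: [1.4, 0.9, -1.7]
opening: 0.359
finger_force: 39.8
```

>>> send_rows(moves="0 0 0 -0.05 -0.28 0 -0.6;0 0 0 -0.09 -0.53 0 -0.6;0 0 0 -0.117 -0.815 0 -0.6;0 0 0 -0.117 -0.815 0 -0.6;0 0 0 -0.117 -0.815 0 -0.6;0 0 0 -0.117 -0.815 0 -0.6")

```text
time: 27.2
eef_pos: [0.4653, 0.1904, 0.1721]
tcp_rot: [0.998, 0.059, 0.0, 0.0]
contact_force: [-0.2, -0.2, -0.7]
opening: 0.355
finger_force: 39.9
```

```bash
python3 - <<'E'
from h import *
st();go([.465,.1967,.0642],6.8);c=cam("wrist")
cv2.imwrite('pics/w9.png',cv2.resize(c['image'],(768,576),interpolation=2)[:,:,::-1])
E
```

```text
t 27.2 p [0.4653 0.1904 0.1721] psi 6.74 q6 1.64 open 0.355 F [-0.2 -0.2 -0.7] 39.9
turn [ 0.     -0.     -0.0002] shift [ 0.0023 -0.0318  0.5396]
```

View pics/w9.png

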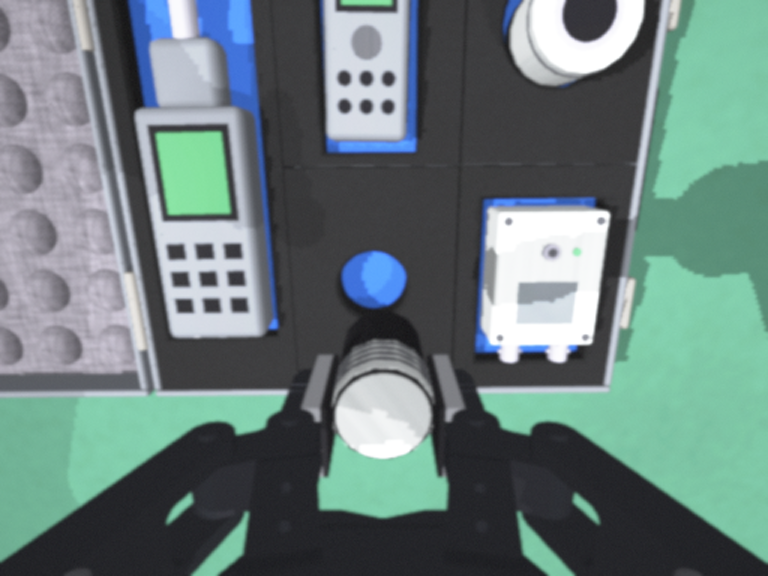

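Canister top centre (383,414); small round floor far edge (374,251), left (342,280), right (407,280); junction (462,165).

```bash
python3 - <<'E'
from h import *
c=cam("wrist");w=lambda u,v,z:atz(c,u/1.5,v/1.5,z)[:2]
u=np.array([np.cos(np.radians(6.8)),np.sin(np.radians(6.8))]);v=np.array([-u[1],u[0]]);uv=lambda p:np.round([p@u,p@v],4)
s=ctrl.get_state()
print('can',uv(w(383,414,.1819)),'tcp',uv(s['eef_pos'][:2]))
print('hole far',uv(w(374,251,.02))-[.021,0],uv(w(342,280,.02)),uv(w(407,280,.02)),'J',uv(w(462,165,.04))+[-.0695,.0495],'old',uv(np.array([.465,.1967])))
E
```

```text
can [0.4844 0.1347] tcp [0.4846 0.1339]
hole far [0.4803 0.1401] [0.4821 0.1612] [0.482  0.1186] J [0.4852 0.1393] old [0.485  0.1403]
```

>>> send_rows(moves="0 0 0 0.002 -0.026 0.15 -0.6;0 0 0 0.002 -0.026 0.32 -0.6;0 0 0 0.002 -0.026 0.43 -0.6;0 0 0 0.002 -0.026 0.5 -0.6;0 0 0 0.002 -0.026 0.525 -0.6;0 0 0 0.002 -0.026 0.532 -0.6;0 0 0 0.002 -0.026 0.532 -0.6;0 0 0 0.002 -0.026 0.532 -0.6")

```text
time: 28.3
eef_pos: [0.4653, 0.1968, 0.0663]
tcp_rot: [0.998, 0.06, 0.001, -0.0]
contact_force: [-0.1, -0.0, 0.2]
opening: 0.356
finger_force: 39.9
```

>>> send_rows(moves="0 0 0 0 0 0.003 -0.6;0 0 0 0 0 0.006 -0.6;0 0 0 0 0 0.008 -0.6;0 0 0 0 0 0.008 -0.6")

```text
time: 28.8
eef_pos: [0.4648, 0.1967, 0.0642]
tcp_rot: [0.998, 0.06, 0.0, -0.0]
contact_force: [-0.7, -0.1, 1.4]
opening: 0.356
finger_force: 40.2
```

>>> send_rows(moves="0 0 0 0 0 0.002 -0.15;0 0 0 0 0 0.002 0;0 0 0 0 0 0.002 0.1;0 0 0 0 0 -0.08 0.1;0 0 0 0 0 -0.3 0.1;0 0 0 0 0 -0.6 0.1;0 0 0 0 0.2 -0.9 0.1;0 0 0 0 0.5 -0.95 0.1;0 0 0 0 0.8 -0.95 0.1;0 0 0 0 1 -0.95 0.1")

```text
time: 30.05
eef_pos: [0.4888, -0.0042, 0.2562]
tcp_rot: [0.998, 0.059, 0.002, 0.001]
contact_force: [0.8, 0.7, -0.4]
opening: 0.547
finger_force: 0.0
```

>>> send_rows(moves="0 0 0 0.1 0.3 0 0.1;0 0 0 0.2 0.6 0 0.1;0 0 0 0.2 0.8 0 0.1;0 0 0 0.2 0.8 0 0.1")

```text
time: 30.55
eef_pos: [0.5475, -0.1588, 0.255]
tcp_rot: [0.998, 0.058, 0.0, 0.0]
contact_force: [-0.3, 0.9, -0.7]
opening: 0.551
finger_force: 0.0
```

```bash
python3 - <<'E'
from h import *
st();t=cam("top")['image'][140:270,130:270];s=cam("scene")['image'][140:245,240:400]
cv2.imwrite('pics/f.png',np.hstack([cv2.resize(t,(380,353),interpolation=2),cv2.resize(s,(420,353),interpolation=2)])[:,:,::-1])
E
```

```text
t 30.55 p [ 0.5475 -0.1588  0.255 ] psi 6.6 q6 1.0 open 0.551 F [-0.3  0.9 -0.7] 0.0
```

View pics/f.png

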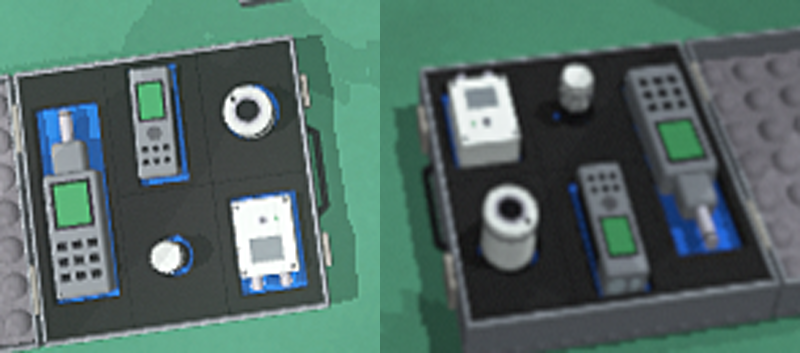

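All four instruments are upright in their matching cutouts, and the meter hasn't moved.

```bash
python3 -c "
from plant import ctrl
print(ctrl.sign_off())"
```

```text
the job is handed in; nothing more can be done
None
```

All four instruments are packed upright in their matching cutouts and set down at cutout-floor height; the sound level meter was not touched, and the job was handed in at about 31 s of the 104 s allowed.

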